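# Square a tube rack to the cuvette block with a straightedge

### The arm

A 7-joint arm with a two-finger parallel gripper is mounted at the origin on a cart in front of the work surface, level with it; the furniture and walls round the work are solid. World frame = base frame: x ahead of the robot, y to its left, z up, the work surface at z = 0. Lengths are in m, angles in rad, forces in N, time in s.
With the tool pointing down it reaches from about 0.425 to 0.875 m from the base axis. Payload 9.9 kg.
Tool frame: the origin (TCP) lies on the centre line of the jaws, within the pads' length; the fingertips stand 19 mm ahead of it and the grasp point (between the pads) is the TCP; z points along the fingers, y is the line along which they close (so a half turn about z gives the same grasp; the last joint's range is limited). The gripper opens to 85 mm and grips with 20 to 120 N. Pads are 22 mm wide; open, the fingers measure 114 mm over their backs; the gripper's body (76 mm by 85 mm) begins 54 mm behind the grasp point. The pads swing forward as they close: fully open they stand 13 mm farther back than shut.
Start: joints at [1.154, 0.576, 0.025, 1.437, -0.015, 1.129, -0.057], TCP at [0.221, -0.638, 0.25] pointing down, gripper open.
Joint ranges: [-2.76, 2.76], [-0.34, 2.15], [-1.52, 1.57], [0.19, 2.46], [-1.09, 4.23], [0.17, 1.99], [-2.82, 2.82]. Speed limits (rad/s): [2.22, 2.22, 3.01, 3.01, 3.14, 3.14, 3.14].

### API

Orientations are given as a unit quaternion [x, y, z, w].
In Python, from rig import r gives the robot as it stands.
- The arm moves only by the shell command python3 -m creep 'ROWS' [OPENING]. ROWS is JSON, a list of rows, each a list of 4 numbers: the shift along the tool's x, y, z scaled (see below), then the turn about the tool's z scaled (see below). A call has exactly 10 rows; each row is the pose to reach, as a shift and turn from the pose commanded when the call began, along the tool's axes at that moment, turning the shorter way round; what a row does not reach only later rows make up. The controller multiplies each number of a shift by 0.25 m and each number of a turn by 180 degrees. A row lasts 1/8 s, in which the tool goes at most 62.5 mm and 10.7 degrees, less where a joint would pass 70% of its speed; a pose out of reach is approached as far as the arm can. A call with a number of a shift or a turn outside -1 to 1 is refused whole. A call with a gripper value outside its range is refused whole. OPENING is the closure, from -1 (fully open) to 1 (shut), so that 0 is half open, set as the call begins (- or left out, the last holds). The fingers move at their own pace and stop on an object; the grip force is fixed at half the most. Time passes only in rows, so rows that repeat a pose let the fingers close, or fill a call up. It gives the time, the measured TCP pose, the force, the opening and the grip force at its end, in the units of the state.
- r.get_obs(): the state, without advancing time (a new reading comes with each control period).
- r.capture(name): name is "scene" or "top" or "wrist"; returns a dict with "img" (384x512x3 uint8, blue, green, red), "z_map" (384x512 float32, m along the optical axis (not along the pixel's ray), 0 where there is no reading), "camera_matrix" (3x3 intrinsics, pixels), "position" and "orientation" of the camera in the world; the wrist camera has in their place "mount" (4x4, takes a point from camera to tool coordinates, whose origin is the TCP and whose axes are the flange's). Camera axes: x right, y up, looking along -z (the intrinsics and any distortion apply to the point x, -y, -z); pixel columns grow to the right and rows downward; lengths in m; the calibration is good to about 2 mm. A picture is of the moment at which its call begins: read the wrist's pose just before it.
- r.finish_job(): hands the job in; it is judged then, once.
The state is a dict: "time_s": time; "joint_pos": joint angles; "joint_vel": joint speeds; "joint_torque": joint torques, N m; "tcp_pos": TCP position; "orientation": TCP orientation; "force": force on the tool from outside, world axes, zero at the start; "wrist_torque": the same for the moment, N m; "opening": opening from 0.0 (shut) to 1.0 (fully open); "grasp_force": force on a finger pad.
Only numpy, scipy, OpenCV 4.12 (cv2) and the standard library are available. Lean on these libraries where they do the work, as an engineer would, in place of code of your own. Each camera call takes 0.05 s, during which the arm holds its last target. There are 200 camera calls.

### The job

Square the tube rack up to the screwed-down cuvette block. First slide the dark steel straightedge along the bench, without picking it up, until it lies flush against the block's near long side and about centred on it; then bring the empty blue-grey tube rack up so that it stands with a long side flush against the straightedge, about centred in front of the block. Leave everything else where it is.

Things in the scene. Friction and masses are not known exactly. Their poses are not given: they have to be found in the camera images.
- block: Grey cuvette block with rows of holes in its top, 78 (x) x 176 (y) x 22 (z) mm, fixed to the bench by a flat screwed lug at each short end (22 mm long, 34 wide, 10 high). Origin: centre of its underside. Its near long side is the flat face at x = -39 mm of its own frame, facing the robot; y runs along its length.
- straightedge_mid (a point): Dark steel straightedge, a flat bar 30 (x) x 200 (y) x 16 (z) mm, about 0.7 kg, loose, askew on the bench between block and robot. This point is its centre, 8 mm above the bench; y runs along it. A 12 mm hanging hole lies near one end. Either way round will do. When flush its centre is 54 mm from the block's centre.
- rack_mid (a point): Empty blue-grey tube rack, 66 (x) x 165 (y) x 75 (z) mm, 0.14 kg, loose, left or right of the block (not the white rack at the back). This point is its centre, 37.5 mm up; y runs along it. Long sides open: 4 mm base, shelf at 34-38 mm and top deck at 70-74 mm, all 66 mm wide, can be gripped across. Centre 102 mm from the block's when all is flush; either way round will do.
- tip_box: Bystander: low white tip box with a grid of holes in its top, 71 (x) x 115 (y) x 52 (z) mm, loose, on the other side of the block from the rack. Origin: centre of its underside.
- small_beaker: Bystander: small clear beaker, 50 mm across, 52 mm high, loose, behind the block. Origin: centre of its underside.
- timer: Bystander: white bench timer, 24 (x) x 64 (y) x 52 (z) mm, loose, beside the block, to its left. Origin: centre of its underside.

How it is judged:
On the way, in this order (a step that is already met when the one before it is completed fails the run):
1. the straightedge lies flush against the block's near long side (x of straightedge_mid in the frame of block between -0.0565 and -0.05 m and angle between the y axis of straightedge_mid and the y axis of block, either way round below 0.02 rad and y of straightedge_mid in the frame of block between -0.045 and 0.045 m and height (world z) of straightedge_mid below 0.012 m and angle between straightedge_mid's own z axis and vertical below 0.05 rad), for 0.2 s.
2. the rack stands flush against the straightedge, which is still flush (all of step 1 and x of rack_mid in the frame of block between -0.106 and -0.098 m and angle between the y axis of rack_mid and the y axis of block, either way round below 0.03 rad and y of rack_mid in the frame of block between -0.04 and 0.04 m and height (world z) of rack_mid below 0.042 m and angle between rack_mid's own z axis and vertical below 0.05 rad), for 0.2 s.
At the end, for the whole second after the job is handed in: Straightedge flat on the bench, flush to the block's near long side (gap under 2.5 mm, parallel within 0.02 rad, centred within 45 mm); rack upright on the bench, flush to the straightedge (centre 98 to 106 mm from the block's, parallel within 0.03 rad, centred within 40 mm) (all of step 2); the robot touches nothing.
It fails at once if the straightedge is picked up off the bench (height (world z) of straightedge_mid above 0.03 m).
It fails at once if the tip box is disturbed (distance of tip_box from where it was at the start of the episode above 0.025 m or angle between tip_box's own z axis and vertical above 0.4 rad).
It fails at once if the small beaker is disturbed (distance of small_beaker from where it was at the start of the episode above 0.025 m or angle between small_beaker's own z axis and vertical above 0.4 rad).
It fails at once if the timer is disturbed (distance of timer from where it was at the start of the episode above 0.025 m or angle between timer's own z axis and vertical above 0.4 rad).
It also fails if it takes over 58 s, if anything falls off the work surface, if the arm or the gripper's body presses on something with over 40 N, if the wrist force passes 120 N, or if a joint passes its speed limit or range.

## Working session

There is one attempt and no reset: what is moved stays moved. The work goes in short steps, Python scripts to look and compute and a shell command to move; the robot and the scene stay as the last step left them, time stands still between calls to the robot, and variables do not carry over. Pictures are saved under pics/ and viewed, at most 10 in all, crops included, and the job is handed in when it is done.

```bash
mkdir -p pics; ls
python3 - <<'E'
from rig import r
import cv2,numpy as np,pickle
o=r.get_obs();print({k:np.round(v,3) for k,v in o.items()})
for n in("scene","top"):
    c=r.capture(n);cv2.imwrite(f"pics/{n}0.png",c["img"]);pickle.dump(c,open(f"{n}0.pkl","wb"))
    print(n,c["camera_matrix"],c["position"],c["orientation"],[k for k in c])
E
```

```text
pics
{'time_s': np.float64(0.0), 'joint_pos': array([ 1.154,  0.577,  0.025,  1.438, -0.015,  1.129, -0.056]), 'joint_vel': array([-0.001, -0.001, -0.001, -0.   ,  0.002, -0.001,  0.001]), 'joint_torque': array([ 1.0000e-03, -7.6576e+01,  2.2500e+00, -2.8597e+01,  1.5000e-02,
        1.3000e-02,  0.0000e+00]), 'tcp_pos': array([ 0.22 , -0.638,  0.249]), 'orientation': array([ 0.986,  0.166, -0.   , -0.001]), 'force': array([ 0.438, -0.329,  0.105]), 'wrist_torque': array([ 0.022, -0.045,  0.006]), 'grasp_force': np.float64(0.0), 'opening': np.float64(1.002)}
scene [[353.50411325   0.         256.5305983 ]
 [  0.         353.50411325 192.85495952]
 [  0.           0.           1.        ]] [ 0.25829324 -0.67559353  0.80050793] [ 0.38615582 -0.09178759 -0.21159187  0.89313359] ['img', 'z_map', 'camera_matrix', 'position', 'orientation']
top [[424.63289287   0.         253.59401126]
 [  0.         424.63289287 183.63857651]
 [  0.           0.           1.        ]] [0.47800691 0.01363824 1.20117949] [ 0.03400957 -0.04398363 -0.69716496  0.71475157] ['img', 'z_map', 'camera_matrix', 'position', 'orientation']
```

View pics/top0.png

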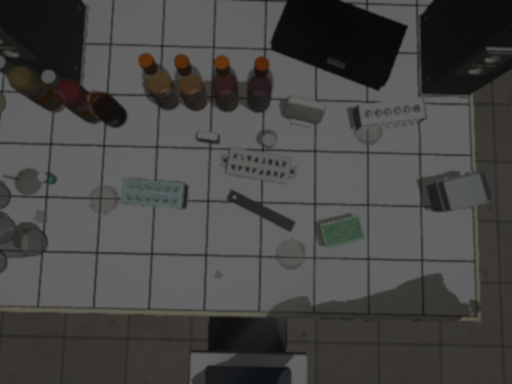

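View pics/scene0.png

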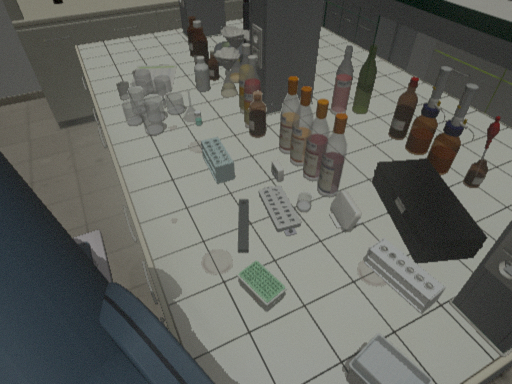

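Top view: the rack is at about (153,193), the block at (259,166), the straightedge at (260,210), the tip box at (341,231), the timer at (207,136) and the beaker at (267,138). Next I measure them.

```bash
cat > h.py <<'E'
import cv2,numpy as np
from scipy.spatial.transform import Rotation as R
def campose(c,obs=None):
    if "mount" in c:
        M=np.eye(4);M[:3,:3]=R.from_quat(obs["orientation"]).as_matrix();M[:3,3]=obs["tcp_pos"];M=M@c["mount"]
        return M[:3,:3],M[:3,3]
    return R.from_quat(c["orientation"]).as_matrix(),np.array(c["position"])
def dirs(c,px,P):
    K=c["camera_matrix"];px=np.atleast_2d(np.asarray(px,float))
    d=np.c_[(px[:,0]-K[0,2])/K[0,0],-(px[:,1]-K[1,2])/K[1,1],-np.ones(len(px))]
    return d@P[0].T
def plane(c,px,z,P):
    d=dirs(c,px,P);return P[1]+d*((z-P[1][2])/d[:,2])[:,None]
def cloud(c,P):
    h,w=c["z_map"].shape;u,v=np.meshgrid(np.arange(w),np.arange(h))
    d=dirs(c,np.c_[u.ravel(),v.ravel()],P)
    return (P[1]+d*c["z_map"].reshape(-1,1)).reshape(h,w,3)
def rect(pts):
    # centre, yaw of long axis (0 = along world y, positive ccw), size of min-area rectangle (pts Nx2 m)
    b=cv2.boxPoints(cv2.minAreaRect((pts*1000).astype(np.float32)))/1000
    e1,e2=b[1]-b[0],b[2]-b[1]
    L,S=(e1,e2) if np.linalg.norm(e1)>np.linalg.norm(e2) else (e2,e1)
    if L[1]<0:L=-L
    return b.mean(0).round(4),round(float(np.arctan2(-L[0],L[1])),4),np.round([np.linalg.norm(S),np.linalg.norm(L)],4)
E
python3 - <<'E'
import pickle;from h import *
c=pickle.load(open("top0.pkl","rb"));P=campose(c);X=cloud(c,P);hsv=cv2.cvtColor(c["img"],cv2.COLOR_BGR2HSV)
def rep(n,m,box,z):
    M=np.zeros(m.shape,np.uint8);x0,y0,x1,y1=box;M[y0:y1,x0:x1]=m[y0:y1,x0:x1]
    k,l,s,_=cv2.connectedComponentsWithStats(M);i=1+s[1:,4].argmax();v,u=np.where(l==i)
    print(n,s[i].tolist(),"planes",rect(plane(c,np.c_[u,v],z,P)[:,:2]),"zmed",np.median(X[v,u,2]).round(4))
z=X[...,2]
for b in((300,260,340,300),(200,230,240,270)):print("bench z",np.median(z[b[1]:b[3],b[0]:b[2]]),z[b[1]:b[3],b[0]:b[2]].std())
print("hsv", [hsv[p].tolist() for p in((193,153),(166,259),(212,262),(231,341),(175,300))])
g=cv2.cvtColor(c["img"],cv2.COLOR_BGR2GRAY)
rep("edge dark",(g<70),(215,180,310,240),.016)
rep("block z",(z>.014),(212,142,305,190),.022)
rep("edge z",(z>.008),(220,184,302,236),.016)
rep("rack z",(z>.06),(110,165,195,220),.074)
rep("tip z",(z>.03),(310,205,375,255),.052)
rep("timer",(z>.03),(190,120,225,148),.052)
rep("beaker",(z>.03),(252,125,282,150),.052)
big=cv2.resize(c["img"][100:260,100:380],None,fx=2.85,fy=2.85,interpolation=2);cv2.imwrite("pics/top0c.png",cv2.convertScaleAbs(big,alpha=1.5))
E
```

```text
bench z -0.00041110557264978365 0.060048716591618825
bench z -0.0004994277762264687 0.08479032542790997
hsv [[87, 30, 93], [30, 8, 93], [90, 7, 38], [65, 60, 77], [120, 3, 100]]
edge dark [215, 180, 95, 60, 990] planes (array([ 0.5568, -0.0286], dtype=float32), -0.6738, array([0.1649, 0.214 ], dtype=float32)) zmed 0.015
block z [226, 147, 65, 37, 1710] planes (array([ 0.6624, -0.0132], dtype=float32), -0.1406, array([0.0775, 0.1754], dtype=float32)) zmed 0.0218
edge z [227, 190, 68, 42, 761] planes (array([ 0.5363, -0.023 ], dtype=float32), -0.4463, array([0.0306, 0.1984], dtype=float32)) zmed 0.0159
rack z [120, 178, 65, 30, 1251] planes (array([0.5736, 0.2671], dtype=float32), -0.057, array([0.0659, 0.1657], dtype=float32)) zmed 0.0746
tip z [320, 215, 47, 34, 1083] planes (array([ 0.4833, -0.2444], dtype=float32), 0.2642, array([0.0692, 0.1158], dtype=float32)) zmed 0.0516
timer [197, 130, 22, 12, 196] planes (array([0.735 , 0.1297], dtype=float32), -0.1075, array([0.0255, 0.0596], dtype=float32)) zmed 0.0503
beaker [261, 128, 18, 18, 117] planes (array([ 0.7375, -0.0418], dtype=float32), -1.5487, array([0.0469, 0.0478], dtype=float32)) zmed 0.0502
```

View pics/top0c.png

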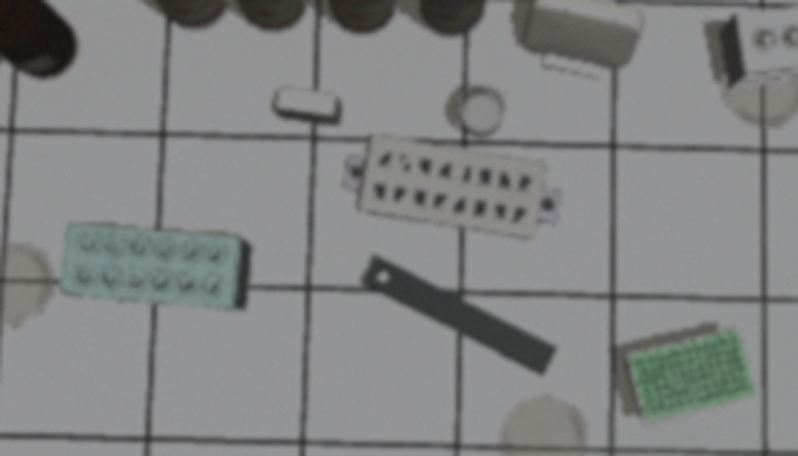

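```bash
cat > u.py <<'E'
import sys;from h import *
from rig import r
# units from the present pose to: block-frame x,y, world z, yaw relative to block
B=np.array([.6624,-.0132]);TH=-.1406
def rel(p,th=TH): c,s=np.cos(th),np.sin(th);return np.array([[c,s],[-s,c]])@(np.asarray(p)[:2]-B)
def units(bx,by,z,ph):
    o=r.get_obs();Q=R.from_quat(o["orientation"]).as_matrix();c,s=np.cos(TH),np.sin(TH)
    t=np.r_[B+[c*bx-s*by,s*bx+c*by],z];yaw=np.arctan2(Q[1,0],Q[0,0])
    print("t",o["time_s"].round(2),"tcp blk",rel(o["tcp_pos"]).round(4),"z",o["tcp_pos"][2].round(4),"yawrel",round(yaw-TH,4),"F",np.round(o["force"],1),"open",round(float(o["opening"]),3))
    print("units",np.round(Q.T@(t-o["tcp_pos"])/.25,4),"turn",round((yaw-TH-ph)/np.pi,4))
if __name__=="__main__": units(*map(float,sys.argv[1:]))
E
python3 -m creep '[[0.08,-0.1,0,0.015],[0.18,-0.2,0,0.03],[0.28,-0.3,0,0.045],[0.38,-0.42,0,0.06],[0.48,-0.54,0.05,0.08],[0.58,-0.66,0.1,0.1],[0.68,-0.78,0.1,0.12],[0.78,-0.9,0.1,0.14],[0.86,-0.98,0.1,0.15],[0.88,-1,0.1,0.15]]' -1; python3 u.py -.185 -.025 .012 0
```

```text
time_s: 1.35
tcp_pos: [0.3475, -0.3282, 0.2252]
orientation: [0.998, -0.068, -0.0, -0.0]
force: [-0.6, -0.5, 0.3]
opening: 1.001
grasp_force: 0.0Traceback (most recent call last):
  File "u.py", line 11, in <module>
    if __name__=="__main__": units(*map(float,sys.argv[1:]))
                             ~~~~~^^^^^^^^^^^^^^^^^^^^^^^^^^
  File "u.py", line 9, in units
    print("t",o["time_s"].round(2),"tcp blk",rel(o["tcp_pos"]).round(4),"z",o["tcp_pos"][2].round(4),"yawrel",round(yaw-TH,4),"F",np.round(o["force"],1),"open",round(float(o["opening"]),3))
              ^^^^^^^^^^^^^^^^^
AttributeError: 'float' object has no attribute 'round'
```

```bash
sed -i 's/o\["time_s"\].round(2)/round(float(o["time_s"]),2)/;s/o\["tcp_pos"\]\[2\].round(4)/round(float(o["tcp_pos"][2]),4)/' u.py; python3 u.py -.185 -.025 .012 0
```

```text
t 1.35 tcp blk [-0.2676 -0.356 ] z 0.2252 yawrel 0.0051 F [-0.6 -0.5  0.3] open 1.001
units [ 0.3374 -1.3216  0.8536] turn 0.0016
```

```bash
python3 -m creep '[[0.02,-0.1,0,0],[0.06,-0.2,0.05,0],[0.1,-0.32,0.1,0],[0.15,-0.44,0.15,0],[0.2,-0.56,0.2,0],[0.25,-0.68,0.25,0],[0.28,-0.8,0.3,0],[0.3,-0.9,0.35,0],[0.3,-0.98,0.38,0.0016],[0.3,-1,0.4,0.0016]]'; python3 u.py -.185 -.025 .012 0
```

```text
time_s: 2.6
tcp_pos: [0.4557, -0.0923, 0.1248]
orientation: [0.997, -0.071, -0.0, 0.0]
force: [-0.2, 0.5, 0.7]
opening: 0.999
grasp_force: 0.0
t 2.6 tcp blk [-0.1935 -0.1073] z 0.1248 yawrel -0.0013 F [-0.2  0.5  0.7] open 0.999
units [ 0.034  -0.3293  0.4511] turn -0.0004
```

```bash
python3 -m creep '[[0,-0.1,0.02,0],[0.01,-0.2,0.05,0],[0.02,-0.3,0.1,0],[0.03,-0.33,0.18,0],[0.03,-0.33,0.26,0],[0.03,-0.33,0.34,0],[0.03,-0.33,0.4,0],[0.03,-0.33,0.43,0],[0.034,-0.33,0.45,0],[0.034,-0.33,0.45,0]]'; python3 u.py -.095 -.025 .012 0
```

```text
time_s: 3.85
tcp_pos: [0.476, -0.0124, 0.0128]
orientation: [0.997, -0.072, 0.0, 0.0]
force: [0.4, -0.3, 0.6]
opening: 1.001
grasp_force: 0.0
t 3.85 tcp blk [-0.1847 -0.0254] z 0.0128 yawrel -0.0031 F [ 0.4 -0.3  0.6] open 1.001
units [ 0.3587 -0.0026  0.0034] turn -0.001
```

```bash
python3 -m creep '[[0.03,0,0,0],[0.07,0,0,0],[0.11,0,0,0],[0.15,0,0,0],[0.19,0,0,0],[0.23,0,0,0],[0.27,0,0,0],[0.31,0,0,0],[0.34,0,0,0],[0.36,0,0,0]]'; python3 u.py -.08 -.025 .012 0
cat > look.py <<'E'
import sys;from u import *
c=r.capture("top");P=campose(c);X=cloud(c,P);z=X[...,2]
def rep(n,lo,hi,zp,box):
    p=np.stack([X[...,0]-B[0],X[...,1]-B[1]],-1);cs,s=np.cos(TH),np.sin(TH)
    bx=p[...,0]*cs+p[...,1]*s;by=-p[...,0]*s+p[...,1]*cs
    g=cv2.cvtColor(c["img"],cv2.COLOR_BGR2GRAY);hs=cv2.cvtColor(c["img"],cv2.COLOR_BGR2HSV)
    m=(z>lo)&(z<hi)&(bx>box[0])&(bx<box[1])&(by>box[2])&(by<box[3])
    if n=="edge": m&=g<65
    if n=="block": m&=g>50
    k,l,s_,_=cv2.connectedComponentsWithStats(m.astype(np.uint8));i=1+s_[1:,4].argmax();v,u=np.where(l==i)
    a=rect(plane(c,np.c_[u,v],zp,P)[:,:2]);print(n,s_[i,4],"blk",rel(a[0]).round(4),"yawrel",round(a[1]-TH,4),"size",a[2])
rep("edge",.008,.021,.016,(-.25,-.03,-.2,.2))
try: rep("rack",.06,.09,.074,(-.25,-.03,-.15,.42))
except Exception as e: print(e)
cv2.imwrite(f"pics/{sys.argv[1]}.png",cv2.convertScaleAbs(cv2.resize(c["img"][100:260,100:380],None,fx=2.85,fy=2.85,interpolation=2),alpha=1.5))
E
python3 look.py p1
```

```text
time_s: 5.1
tcp_pos: [0.5652, -0.0248, 0.0127]
orientation: [0.997, -0.071, -0.0, -0.0]
force: [-5.9, 0.2, 2.8]
opening: 1.001
grasp_force: 2.7
t 5.1 tcp blk [-0.0946 -0.0251] z 0.0127 yawrel -0.0024 F [-5.9  0.2  2.8] open 1.001
units [ 0.0584 -0.0004  0.0028] turn -0.0008
edge 127 blk [-0.0717  0.0575] yawrel 0.0236 size [0.0303 0.042 ]
rack 1243 blk [-0.1278  0.2649] yawrel 0.0836 size [0.0648 0.166 ]
```

View pics/p1.png

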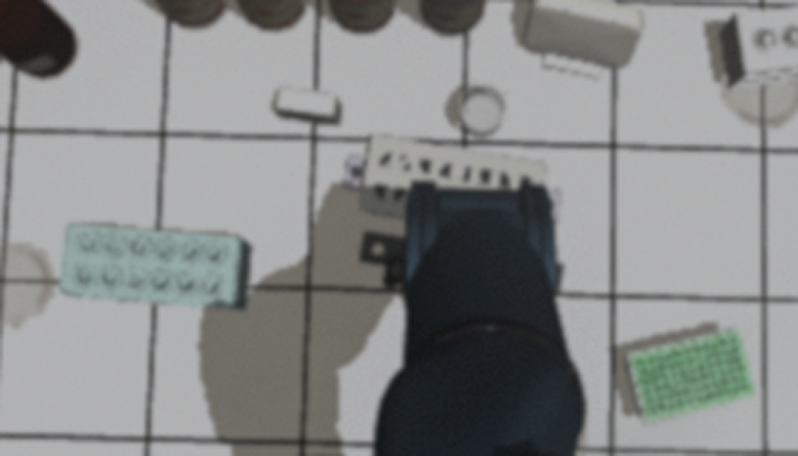

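The bar's visible left end (about (382,248)) now lies parallel to the block, roughly 18 mm short. I push on slowly.

```bash
python3 -m creep '[[0.01,0,0,-0.001],[0.025,0,0,-0.001],[0.04,0,0,-0.001],[0.055,0,0,-0.001],[0.06,0,0,-0.001],[0.065,0,0,-0.001],[0.07,0,0,-0.001],[0.075,0,0,-0.001],[0.08,0,0,-0.001],[0.08,0,0,-0.001]]'; python3 u.py -.08 -.025 .012 0
```

```text
time_s: 6.4
tcp_pos: [0.5831, -0.0276, 0.0127]
orientation: [0.998, -0.07, -0.001, -0.0]
force: [-8.5, 2.5, 4.8]
opening: 0.997
grasp_force: 4.4
t 6.4 tcp blk [-0.0765 -0.0254] z 0.0127 yawrel 0.0002 F [-8.5  2.5  4.8] open 0.997
units [-0.0141 -0.0015  0.0028] turn 0.0001
```

```bash
python3 -m creep '[[0.003,0,0,0],[0.006,0,0,0],[0.009,0,0,0],[0.012,0,0,0],[0.014,0,0,0],[0.016,0,0,0],[0.018,0,0,0],[0.02,0,0,0],[0.02,0,0,0],[0.02,0,0,0]]'; python3 u.py -.08 -.025 .012 0
```

```text
time_s: 7.65
tcp_pos: [0.5833, -0.0277, 0.0124]
orientation: [0.998, -0.07, -0.006, -0.0]
force: [-22.6, 4.7, 15.8]
opening: 0.994
grasp_force: 11.7
t 7.65 tcp blk [-0.0762 -0.0255] z 0.0124 yawrel 0.0001 F [-22.6   4.7  15.8] open 0.994
units [-0.015  -0.0019  0.0016] turn 0.0
```

```bash
python3 -m creep '[[-0.03,0,0,0],[-0.07,0,0,0],[-0.12,0,-0.03,0],[-0.15,-0.02,-0.12,0],[-0.17,-0.05,-0.24,0],[-0.2,-0.1,-0.36,0],[-0.22,-0.2,-0.48,0],[-0.22,-0.3,-0.56,0],[-0.22,-0.38,-0.6,0],[-0.22,-0.4,-0.6,0]]'; python3 u.py -.1275 .265 .16 1.6544; python3 -c "
from rig import r;print(r.get_obs()['joint_pos'])"
```

```text
time_s: 8.9
tcp_pos: [0.5494, 0.0796, 0.1632]
orientation: [0.998, -0.069, 0.001, -0.0]
force: [-0.2, 0.7, 0.3]
opening: 1.004
grasp_force: 0.0
t 8.9 tcp blk [-0.1249  0.0761] z 0.1632 yawrel 0.0022 F [-0.2  0.7  0.3] open 1.004
units [-0.0088 -0.7557  0.0136] turn -0.5259
[-0.27368637  0.49475124  0.06736636  1.87196769 -0.04618905  0.77484648
 -1.89060699]
```

```bash
python3 -m creep '[[0,-0.05,0,-0.04],[0,-0.13,0,-0.095],[0,-0.22,0,-0.15],[0,-0.32,0,-0.205],[0,-0.42,0,-0.26],[0,-0.52,0,-0.315],[0,-0.62,0,-0.37],[-0.005,-0.7,0,-0.425],[-0.009,-0.75,0,-0.48],[-0.009,-0.756,0,-0.52]]'; python3 look.py p2;python3 u.py -.1275 .265 .072 1.6544
```

```text
time_s: 10.15
tcp_pos: [0.5729, 0.2656, 0.1612]
orientation: [0.732, 0.681, -0.001, -0.001]
force: [-0.6, -0.9, 0.2]
opening: 1.002
grasp_force: 0.0
edge 689 blk [-0.0543 -0.0205] yawrel 0.0002 size [0.0288 0.1971]
rack 675 blk [-0.1249  0.2301] yawrel 0.0826 size [0.0647 0.0956]
t 10.2 tcp blk [-0.1274  0.2629] z 0.1612 yawrel 1.644 F [ 0.4 -0.2 -0.3] open 1.005
units [0.0088 0.001  0.3566] turn -0.0033
```

View pics/p2.png

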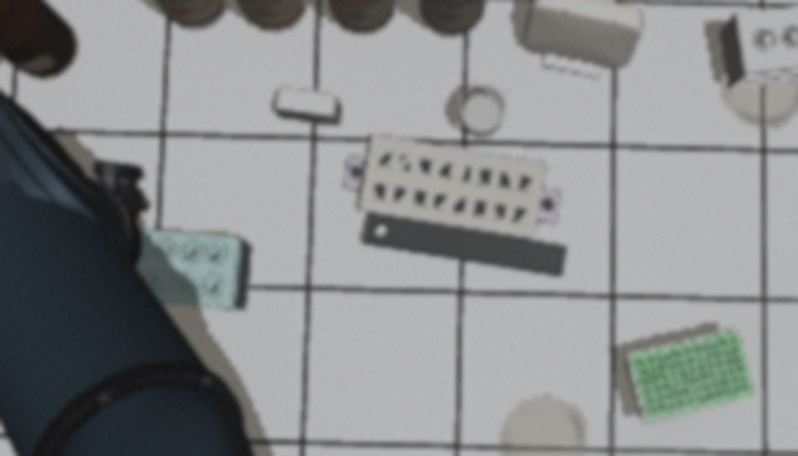

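The straightedge lies flush (centre at block x −54.3 mm, y −20 mm). I descend on the rack and grip it.

```bash
python3 -m creep '[[0.008,0.001,0.03,-0.003],[0.008,0.001,0.08,-0.003],[0.008,0.001,0.14,-0.003],[0.008,0.001,0.2,-0.003],[0.008,0.001,0.26,-0.003],[0.008,0.001,0.31,-0.003],[0.008,0.001,0.34,-0.003],[0.008,0.001,0.355,-0.003],[0.008,0.001,0.36,-0.003],[0.008,0.001,0.36,-0.003]]' && python3 -m creep '[[0,0,0,0],[0,0,0,0],[0,0,0,0],[0,0,0,0],[0,0,0,0],[0,0,0,0],[0,0,-0.02,0],[0,0,-0.06,0],[0,0,-0.12,0],[0,0,-0.16,0]]' 1;python3 u.py -.112 -.005 .115 1.5708
```

```text
time_s: 11.45
tcp_pos: [0.5739, 0.2677, 0.0731]
orientation: [0.731, 0.683, 0.0, 0.0]
force: [0.2, 0.4, -0.6]
opening: 1.001
grasp_force: 0.0
time_s: 12.7
tcp_pos: [0.5741, 0.2679, 0.1143]
orientation: [0.731, 0.683, 0.001, 0.0]
force: [0.0, 0.3, -1.5]
opening: 0.746
grasp_force: 66.1
t 12.7 tcp blk [-0.1268  0.2659] z 0.1143 yawrel 1.6433 F [ 0.   0.3 -1.5] open 0.746
units [-1.0851 -0.0193 -0.0036] turn 0.0231
```

```bash
python3 -m creep '[[-0.06,0,0,0.003],[-0.16,0,0,0.007],[-0.28,0,0,0.012],[-0.4,-0.005,0,0.016],[-0.52,-0.01,0,0.02],[-0.64,-0.015,0,0.023],[-0.76,-0.019,0,0.023],[-0.88,-0.019,0,0.023],[-0.97,-0.019,0,0.023],[-1,-0.019,0,0.023]]'; python3 u.py -.108 -.002 .0745 1.5708; python3 look.py p3
python3 - <<'E'
from u import *
import cv2
o=r.get_obs();c=r.capture("scene");P=campose(c)
cv2.imwrite("pics/s3.png",cv2.convertScaleAbs(cv2.resize(c["img"][120:300,150:390],None,fx=3.3,fy=3.3,interpolation=2),alpha=1.5))
E
```

```text
time_s: 13.95
tcp_pos: [0.5509, 0.0149, 0.1123]
orientation: [0.756, 0.654, -0.001, 0.0]
force: [-0.7, 1.6, -3.3]
opening: 0.744
grasp_force: 66.1
t 13.95 tcp blk [-0.1144  0.0122] z 0.1123 yawrel 1.5668 F [-0.7  1.6 -3.3] open 0.744
units [-0.0563  0.0259  0.1514] turn -0.0013
edge 175 blk [-0.0548 -0.0911] yawrel -0.0323 size [0.0294 0.0566]
rack 2 blk [-0.1349  0.0793] yawrel -1.3977 size [0.     0.0027]
```

View pics/s3.png

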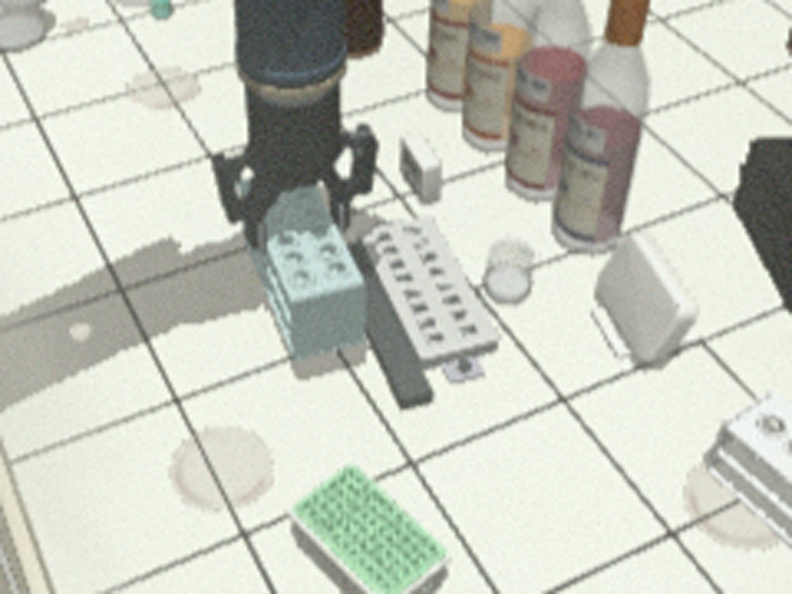

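The rack hangs level about 40 mm up, just in front of the straightedge. I lower it with a small gap, then press it lightly up to the bar.

```bash
python3 -m creep '[[-0.02,0.01,0.01,-0.001],[-0.04,0.02,0.03,-0.001],[-0.056,0.026,0.05,-0.001],[-0.056,0.026,0.07,-0.001],[-0.056,0.026,0.09,-0.001],[-0.056,0.026,0.11,-0.001],[-0.056,0.026,0.13,-0.001],[-0.056,0.026,0.142,-0.001],[-0.056,0.026,0.15,-0.001],[-0.056,0.026,0.154,-0.001]]'; python3 u.py -.102 -.002 .073 1.5708
```

```text
time_s: 15.3
tcp_pos: [0.5565, 0.0038, 0.0742]
orientation: [0.754, 0.657, 0.0, -0.0]
force: [0.3, 0.5, -2.2]
opening: 0.742
grasp_force: 66.1
t 15.3 tcp blk [-0.1073  0.002 ] z 0.0742 yawrel 1.5742 F [ 0.3  0.5 -2.2] open 0.742
units [-0.0159  0.021   0.0049] turn 0.0011
```

```bash
python3 -m creep '[[0,0.003,0.003,0.001],[0,0.006,0.005,0.001],[0,0.009,0.006,0.001],[0,0.012,0.006,0.001],[0,0.015,0.006,0.001],[0,0.018,0.006,0.001],[0,0.021,0.006,0.001],[0,0.024,0.006,0.001],[0,0.026,0.006,0.001],[0,0.026,0.006,0.001]]'; python3 u.py -.102 -.002 .073 1.5708
```

```text
time_s: 16.55
tcp_pos: [0.561, 0.0031, 0.0735]
orientation: [0.755, 0.656, -0.001, -0.001]
force: [-9.1, 1.2, 13.7]
opening: 0.751
grasp_force: 67.4
t 16.55 tcp blk [-0.1027  0.0019] z 0.0735 yawrel 1.5712 F [-9.1  1.2 13.7] open 0.751
units [-0.0157  0.0029  0.0018] turn 0.0001
```

```bash
python3 -m creep '[[0,-0.003,-0.003,0],[0,-0.004,-0.003,0],[0,-0.004,-0.003,0],[0,-0.004,-0.003,0],[0,-0.004,-0.003,0],[0,-0.004,-0.003,0],[0,-0.004,-0.003,0],[0,-0.004,-0.003,0],[0,-0.004,-0.003,0],[0,-0.004,-0.003,0]]' -1 && python3 -m creep '[[0,0,-0.03,0],[0,0,-0.1,0],[0,0,-0.2,0],[0.1,0,-0.3,0],[0.25,0,-0.4,0],[0.4,0,-0.5,0],[0.55,0,-0.5,0],[0.7,0,-0.5,0],[0.85,0,-0.5,0],[0.9,0,-0.5,0]]'; python3 look.py p4
```

```text
time_s: 17.8
tcp_pos: [0.5619, 0.003, 0.0736]
orientation: [0.755, 0.656, 0.0, 0.0]
force: [0.6, -0.4, 0.9]
opening: 1.002
grasp_force: 0.0
time_s: 19.05
tcp_pos: [0.5929, 0.2288, 0.1991]
orientation: [0.754, 0.657, 0.001, -0.001]
force: [0.6, 0.4, 0.2]
opening: 1.002
grasp_force: 0.0
edge 617 blk [-0.0532 -0.0207] yawrel -0.0145 size [0.0281 0.1967]
rack 1227 blk [-0.1047  0.0022] yawrel 0.0128 size [0.0642 0.1636]
```

View pics/p4.png

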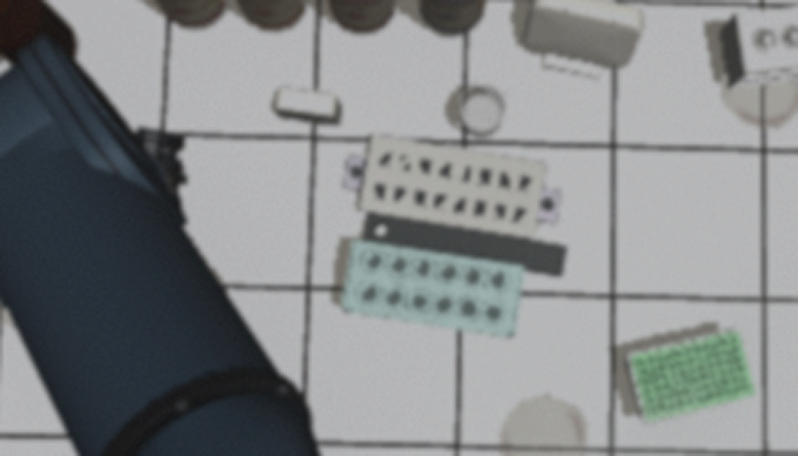

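The picture shows the rack parallel and close in front of the bar (bar at (465,245), rack at (432,287)). Its reading of −104.7 mm is close to the limit, so I measure more finely.

```bash
cat > fine.py <<'E'
import pickle;from u import *
def cen(c,lo,hi,zp,box):
    P=campose(c);X=cloud(c,P);p=X[...,:2]-B;cs,s=np.cos(TH),np.sin(TH)
    bx=p[...,0]*cs+p[...,1]*s;by=-p[...,0]*s+p[...,1]*cs
    m=((X[...,2]>lo)&(X[...,2]<hi)&(bx>box[0])&(bx<box[1])&(by>box[2])&(by<box[3])).astype(np.uint8)
    m=cv2.morphologyEx(m,cv2.MORPH_CLOSE,np.ones((5,5),np.uint8))
    v,u=np.where(m);q=np.array([rel(a) for a in plane(c,np.c_[u,v],zp,P)])
    mm=cv2.minAreaRect((q*1000).astype(np.float32))
    C=np.cov(q.T);w,V=np.linalg.eigh(C);L=V[:,1]*np.sign(V[1,1])
    return np.round([*q.mean(0),np.arctan2(-L[0],L[1]),*np.sqrt(12*w)],4)
if __name__=="__main__":
    c0=pickle.load(open("top0.pkl","rb"))
    print("block0",cen(c0,.014,.03,.022,(-.06,.06,-.087,.087)))
    print("rack0",cen(c0,.06,.09,.074,(-.2,-.05,.15,.38)))
    s0=pickle.load(open("scene0.pkl","rb"))
    print("block0 scene",cen(s0,.018,.03,.022,(-.06,.06,-.1,.1)),"rack0 scene",cen(s0,.066,.09,.074,(-.2,-.05,.15,.38)))
    for n in("top","top","scene","scene"):
        c=r.capture(n);print(n,"rack",cen(c,.066 if n=="scene" else .06,.09,.074,(-.2,-.04,-.15,.15)))
E
python3 fine.py
```

```text
block0 [ 0.0002 -0.0002  0.0005  0.0791  0.1734]
rack0 [-0.1278  0.2651  0.0863  0.0646  0.166 ]
block0 scene [ 0.0036 -0.0073 -0.0062  0.0788  0.1774] rack0 scene [-0.1233  0.2557  0.0779  0.0655  0.1756]
top rack [-0.1048  0.0022  0.0114  0.0644  0.1639]
top rack [-0.1048  0.0022  0.0114  0.0644  0.1639]
scene rack [-0.101  -0.0069  0.0076  0.065   0.1719]
scene rack [-0.1009 -0.0067  0.012   0.0652  0.1719]
```

Both cameras put the rack at about −104.7 mm relative to the block, so a gap of about 2 mm is likely. I re-grip it and press it closer with less downward force.

```bash
python3 -m creep '[[-0.1,0,0,0],[-0.25,0,0,0],[-0.4,0,0,0],[-0.55,0,0.05,0],[-0.7,0,0.1,0],[-0.82,0,0.15,0],[-0.89,0,0.2,0],[-0.9,0,0.25,0],[-0.9,0,0.3,0],[-0.9,0,0.34,0]]' && python3 u.py -.1035 .002 .0735 1.575
```

```text
time_s: 20.55
tcp_pos: [0.562, 0.0044, 0.1127]
orientation: [0.754, 0.656, 0.0, -0.0]
force: [0.3, -0.3, 0.2]
opening: 1.002
grasp_force: 0.0
t 20.55 tcp blk [-0.1019  0.0034] z 0.1127 yawrel 1.5729 F [ 0.3 -0.3  0.2] open 1.002
units [-0.0056 -0.0063  0.1568] turn -0.0007
```

```bash
python3 -m creep '[[-0.005,-0.006,0.02,-0.002],[-0.005,-0.006,0.05,-0.002],[-0.005,-0.006,0.08,-0.002],[-0.005,-0.006,0.11,-0.002],[-0.005,-0.006,0.135,-0.002],[-0.005,-0.006,0.15,-0.002],[-0.005,-0.006,0.155,-0.002],[-0.005,-0.006,0.155,-0.002],[-0.005,-0.006,0.155,-0.002],[-0.005,-0.006,0.155,-0.002]]' && python3 -m creep '[[0,0,0,0],[0,0,0,0],[0,0,0,0],[0,0,0,0],[0,0,0,0],[0,0,0,0],[0,0,0,0],[0,0,0,0.002],[0,0,0,0.002],[0,0,0,0.002]]' 1;python3 u.py -.1015 .002 .0735 1.5708; python3 -m creep '[[0,0.001,0,0],[0,0.002,0,0],[0,0.003,0,0],[0,0.004,0,0],[0,0.005,0,0],[0,0.006,0,0],[0,0.007,0,0],[0,0.008,0,0],[0,0.008,0,0],[0,0.008,0,0]]'; python3 u.py -.1015 .002 .0735 1.5708
```

```text
time_s: 21.8
tcp_pos: [0.5603, 0.0019, 0.075]
orientation: [0.753, 0.658, 0.0, 0.0]
force: [-0.2, 0.1, -0.1]
opening: 1.004
grasp_force: 0.0
time_s: 23.05
tcp_pos: [0.5606, 0.0019, 0.0755]
orientation: [0.755, 0.656, 0.0, 0.0]
force: [-0.8, 0.6, 7.9]
opening: 0.745
grasp_force: 63.6
t 23.05 tcp blk [-0.1029  0.0007] z 0.0755 yawrel 1.5713 F [-0.8  0.6  7.9] open 0.745
units [0.0054 0.0057 0.008 ] turn 0.0001
time_s: 24.3
tcp_pos: [0.561, 0.0018, 0.0753]
orientation: [0.755, 0.656, -0.001, -0.0]
force: [-5.2, 0.8, 11.0]
opening: 0.746
grasp_force: 64.0
t 24.3 tcp blk [-0.1025  0.0006] z 0.0753 yawrel 1.5715 F [-5.2  0.8 11. ] open 0.746
units [0.0054 0.0038 0.0071] turn 0.0002
```

```bash
python3 -m creep '[[0,0,-0.002,0],[0,0.002,-0.004,0],[0,0.003,-0.004,0],[0,0.004,-0.004,0],[0,0.005,-0.004,0],[0,0.006,-0.004,0],[0,0.007,-0.004,0],[0,0.008,-0.004,0],[0,0.008,-0.004,0],[0,0.008,-0.004,0]]'; python3 u.py -.1015 .002 .0735 1.5708; python3 fine.py | tail -4; python3 look.py p5
```

```text
time_s: 25.55
tcp_pos: [0.5639, 0.0015, 0.0758]
orientation: [0.755, 0.656, -0.0, -0.0]
force: [-1.9, 0.9, -0.6]
opening: 0.744
grasp_force: 66.0
t 25.55 tcp blk [-0.0995  0.0007] z 0.0758 yawrel 1.571 F [-1.9  0.9 -0.6] open 0.744
units [ 0.0052 -0.0078  0.009 ] turn 0.0001
top rack [-0.1136  0.071  -1.1678  0.0266  0.0573]
top rack [-0.1136  0.071  -1.1678  0.0266  0.0573]
scene rack [-0.0967 -0.0217 -0.0451  0.0734  0.1357]
scene rack [-0.0969 -0.0221 -0.0396  0.0734  0.1352]
edge 73 blk [-0.055  -0.1054] yawrel -0.0323 size [0.0277 0.028 ]
rack 167 blk [-0.1125  0.0767] yawrel -1.007 size [0.0322 0.0694]
```

```bash
python3 -m creep '[[0,0.001,0.001,0],[0,0.001,0.001,0],[0,0.001,0.001,0],[0,0.001,0.001,0],[0,0.001,0.001,0],[0,0.001,0.001,0],[0,0.001,0.001,0],[0,0.001,0.001,0],[0,0.001,0.001,0],[0,0.001,0.001,0]]' -1 && python3 -m creep '[[0,0,-0.03,0],[0,0,-0.1,0],[0,0,-0.2,0],[0.1,0,-0.3,0],[0.25,0,-0.4,0],[0.4,0,-0.5,0],[0.55,0,-0.5,0],[0.7,0,-0.5,0],[0.85,0,-0.5,0],[0.9,0,-0.5,0]]'; python3 look.py p6; python3 fine.py|tail -4
```

```text
time_s: 27.05
tcp_pos: [0.5645, 0.0014, 0.0756]
orientation: [0.755, 0.656, 0.0, -0.0]
force: [-0.2, -0.5, -0.1]
opening: 1.002
grasp_force: 0.0
time_s: 28.3
tcp_pos: [0.5955, 0.2272, 0.201]
orientation: [0.754, 0.657, 0.001, -0.001]
force: [-0.1, -1.0, 0.4]
opening: 1.001
grasp_force: 0.0
edge 562 blk [-0.0522 -0.0206] yawrel -0.0322 size [0.0277 0.1967]
rack 1227 blk [-0.1022  0.0023] yawrel 0.0055 size [0.0645 0.1638]
top rack [-0.1023  0.0023  0.0043  0.0646  0.1642]
top rack [-0.1023  0.0023  0.0045  0.0646  0.1641]
scene rack [-0.0983 -0.0067  0.0012  0.0654  0.171 ]
scene rack [-0.0983 -0.0069  0.0037  0.0654  0.1716]
```

View pics/p6.png

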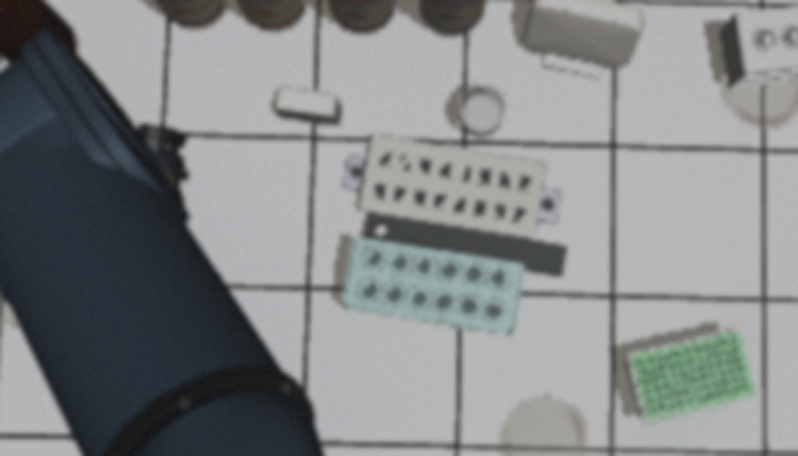

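The rack now reads −102.2 mm at 0.005 rad. The bar still looks flush in the picture; its skewed rectangle reading comes from the rack hiding part of it. I hand in.

```bash
python3 -c "
from rig import r;print(r.finish_job())"
```

```text
the job is handed in; nothing more can be done
None
```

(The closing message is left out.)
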